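Load a collimator barrel into a V-mount and latch the clamp strap

TASK

Lay the metal collimator barrel in the V-mount so that its plain round body beds down in both V-saddles, with the hexagonal cap hanging free beyond the saddle that has no strap and the lens end sticking out beyond the saddle with the strap, roughly equal overhang at both ends. Set it down rather than dropping it. Then swing the clamp strap over the barrel and press its end down until the spring catch snaps over it and holds it shut. Do not disturb the calliper, the slide box and the small vial.

Things in the scene. Friction and masses are not known exactly. Their poses are not given: they have to be found in the camera images.
- v_mount: Aluminium V-mount, fixed to the worktop. Origin: on the worktop under the middle of its base plate (124 x 140 mm, top at z = 12 mm); z up; y along the barrel's place, towards the saddle with the strap. V-saddles at y = -48 mm (plain) and +48 mm (strap), each 16 mm thick along y, 58 mm wide, top at z = 44 mm; 76 mm are free between them for the fingers.
- v_seat (a point): Where the barrel's middle belongs: at x = 0, y = 0, z = 46 mm of the mount, the axis height of a 30 mm barrel bedded in the two 90-degree Vs. The Vs are symmetrical about x = 0 and 38 mm wide at the top.
- strap_saddle (a point): Middle of the top of the saddle with the strap (mount x = 0, y = +48, z = 44 mm).
- hinge_pin (a point): Strap's hinge pin, along the mount's y, at mount x = +36, y = +48, z = 68 mm; the ears round it reach z = 75 mm.
- strap (a joint): Strap angle (rad): 0 = level over the barrel (shut), grows as it swings up and away to the mount's +x; 1.57 upright, 2.4 at most. The hinge is stiff (0.06 N m): it stays where it is left. To shut it press its end, about 56 mm from the pin, with 10 to 15 N to 0 or slightly below. Caught, it reads about 0.01; if not caught, it stays above 0.05.
- strap_tip (a point): Centre of the strap's rolled free end, 83 mm from the pin. The strap is a steel bar 12 mm wide, 5 mm thick; shut, its top is at z = 70.5 mm of the mount. 36 mm from the pin it carries a sprung rubber pad that presses the barrel, 14 mm wide, 9.5 mm below the strap's centre line; the pad's nut (10 mm wide) stands 11.5 mm above it.
- catch_nose (a point): Inner lower edge of the spring catch's nose, at the -x side of the strap saddle (mount x = -45.5, z = 72 mm when home). The nose slopes outward and up to z = 84 mm; a small tab leans out above it to z = 93 mm.
- catch (a joint): Angle of the spring catch (rad): 0 = home (its rest; the spring holds it there), grows to about 0.12 while the strap's end pushes the nose outward, then snaps back to 0.
- barrel: Collimator barrel, 0.18 to 0.29 kg: plain round steel body, diameter 30, length 150 mm, with a dark hexagonal cap (30 across flats, 22 long) and connector stub (diameter 12, 11 long) at one end, a grooved rim with a lens at the other. Origin: on its axis, middle of the 150 mm body; y along it towards the lens. Balances 7 mm from there towards the cap. Lies on the worktop, axis at z = 15 mm.
- cap_face (a point): On the barrel's axis where body and cap meet (75 mm from the origin).
- lens_face (a point): On the barrel's axis at the lens end (75 mm from the origin).
- calliper: Steel vernier calliper, 202 x 67 x 10 mm, lying on the mouse mat to the left; a bystander.
- slide_box: Closed blue slide box, 94 x 100 x 36 mm, at the left; a bystander.
- vial: Small white bottle with a black cap, 22 mm in diameter, 46 mm tall, at the right behind the barrel, between the PC tower and a tall microscope whose foot begins at world x = 0.63 (fixed, an obstacle); a bystander.
- pc_tower: Black PC tower behind the work, fixed: 345 mm deep (x) x 92 mm wide x 250 mm tall, origin under its centre. A solid obstacle just behind the straight way from the barrel to the mount; carry the barrel past in front of it, nearer the robot.

How it is judged:
By the outcome, as a careful person would: the job done as asked, in the order asked, and still so for the second after the job is handed in, with the robot touching nothing.
It also fails if it takes over 51 s, if anything falls off the work surface, if the arm or the gripper's body presses on something with over 40 N, if the wrist force passes 120 N, or if a joint passes its speed limit or range.

ROBOT

A 6-joint arm with a two-finger parallel gripper is mounted at the origin on a cart in front of the work surface, level with it; the furniture and walls round the work are solid. World frame = base frame: x ahead of the robot, y to its left, z up, the work surface at z = 0. Lengths are in mm, angles in rad, forces in N, time in s.
With the tool pointing down it reaches from about 350 to 875 mm from the base axis. Payload 4.2 kg.
Tool frame: the origin (TCP) lies between the finger pads; the fingertips stand 14 mm ahead of it and the grasp point (between the pads) lies 5 mm behind it; z points along the fingers, y is the line along which they close (so a half turn about z gives the same grasp; the last joint's range is limited). The gripper opens to 85 mm and grips with 20 to 120 N. Pads are 22 mm wide; open, the fingers measure 114 mm over their backs; the gripper's body (76 mm by 85 mm) begins 54 mm behind the grasp point. The pads swing forward as they close: fully open they stand 13 mm farther back than shut.
Start: joints at [1.482, 0.385, 0.008, 0, -1.194, -0.259], TCP at [212.986, 587.568, 212.712] pointing down, gripper open.
Joint ranges: [-3.14, 3.14], [-1.21, 2.06], [-1.07, 1.41], [-3.16, 2.05], [-2.99, -0.16], [-3.1, 3.1]. Speed limits (rad/s): [2.79, 2.79, 3.14, 3.14, 3.14, 3.14].

INTERFACE

Orientations are given as a unit quaternion [x, y, z, w].
In Python, from bench import * gives the robot as it stands.
- The arm moves only by the tool carry_out, never from a script. Its argument "motion" is a list of rows, each a list of 7 numbers: the turn, a rotation vector about the tool's x, y, z in rad, then the shift along the tool's x, y, z in mm, then the opening, from -1 (shut) to 1 (fully open), so that 0 is half open. A call has 1 to 5 rows; each row is the pose to reach, as a shift and turn from the pose commanded when the call began, along the tool's axes at that moment; what a row does not reach only later rows make up. A row lasts 1/8 s, in which the tool goes at most 62.5 mm and 10.7 degrees, less where a joint would pass 70% of its speed; a pose out of reach is approached as far as the arm can. A call with a gripper value outside its range is refused whole. The fingers move at their own pace and stop on an object; the grip force is fixed at half the most. Time passes only in rows, so rows that repeat a pose let the fingers close. It gives the time, the measured TCP pose, the force, the opening and the grip force at its end, in the units of the state.
- read_state(): the state, without advancing time (a new reading comes with each control period).
- get_image(name): name is "scene" or "top" or "wrist"; returns a dict with "color" (480x640x3 uint8, blue, green, red), "mtx" (3x3 intrinsics, pixels), "position" and "orientation" of the camera in the world. Camera axes: x right, y down, z forward; pixel columns grow to the right and rows downward; lengths in mm; the calibration is good to about 2 mm. A picture is of the moment at which its call begins. There is no depth.
- job_done(): hands the job in; it is judged then, once.
The state is a dict: "clock": time; "joints": joint angles; "joint_vel": joint speeds; "joint_efforts": joint torques, N m; "position": TCP position; "ee_rot": TCP orientation; "contact_force": force on the tool from outside, world axes, zero at the start; "wrist_torque": the same for the moment, N m; "gripper_width": finger opening in mm; "grasp_force": force on a finger pad.
Only numpy, scipy, OpenCV 4.12 (cv2) and the standard library are available. Lean on these libraries where they do the work, as an engineer would, in place of code of your own. Each camera call takes 0.05 s, during which the arm holds its last target. There are 200 camera calls.

## Working session

There is one attempt and no reset: what is moved stays moved. The work goes in short steps, Python scripts to look and compute and a tool call to move; the robot and the scene stay as the last step left them, time stands still between calls to the robot, and variables do not carry over. Pictures are saved under pics/ and viewed, at most 10 in all, crops included, and the job is handed in when it is done.

Besides the shell and the picture viewer there is one more tool, called after "Call:" as name(argument=value, ...), one argument or row to a line, values as JSON. carry_out: Moves the arm, as the interface text tells. Its arguments: {"type":"object","properties":{"motion":{"type":"array"}},"required":["motion"]}

```bash
ls; mkdir -p pics; python3 - <<'E'
from bench import *
import cv2
s=read_state(); print(s)
for n in ("scene","top"):
    d=get_image(n); cv2.imwrite(f"pics/{n}0.png",d["color"]); print(n,d["mtx"],d["position"],d["orientation"])
E
```

```text
pics
{'clock': 0.0, 'joints': array([ 1.48160554e+00,  3.85587691e-01,  6.62577401e-03, -5.10490180e-04,
       -1.19400536e+00, -2.58571153e-01]), 'joint_vel': array([ 0.00138414,  0.00096973,  0.00094802,  0.00071747, -0.00023183,
        0.00040027]), 'joint_efforts': array([ 8.92079624e-04, -3.92292273e+01,  1.88397413e+01,  4.18607935e+00,
       -4.66443264e-03, -5.03882461e-06]), 'position': array([212.78098572, 586.99739639, 211.60111481]), 'ee_rot': array([ 9.84903850e-01, -1.73098734e-01, -1.44568329e-04,  1.10164957e-03]), 'contact_force': array([-0.15709015,  1.25893787, -0.53326134]), 'wrist_torque': array([-0.02440486, -0.00057077,  0.0242989 ]), 'grasp_force': 0.0, 'gripper_width': 85.57723996781688}
scene [[456.33550163   0.         322.29635921]
 [  0.         456.33550163 240.04655946]
 [  0.           0.           1.        ]] [ 143.3022605  -772.94510875  804.13596123] [ 0.87106739 -0.21891471  0.11870433 -0.42335237]
top [[481.21790828   0.         322.52571119]
 [  0.         481.21790828 240.01489719]
 [  0.           0.           1.        ]] [ 377.98154534   23.40543277 1375.56828424] [-0.69841855  0.71016134 -0.06132692  0.06419827]
```

View pics/scene0.png

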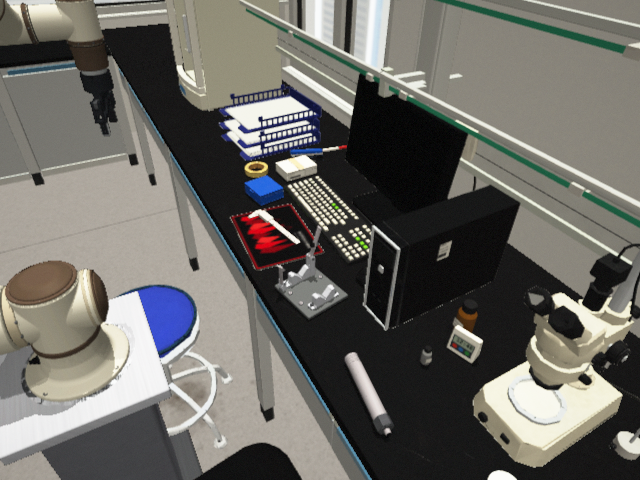

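View pics/top0.png

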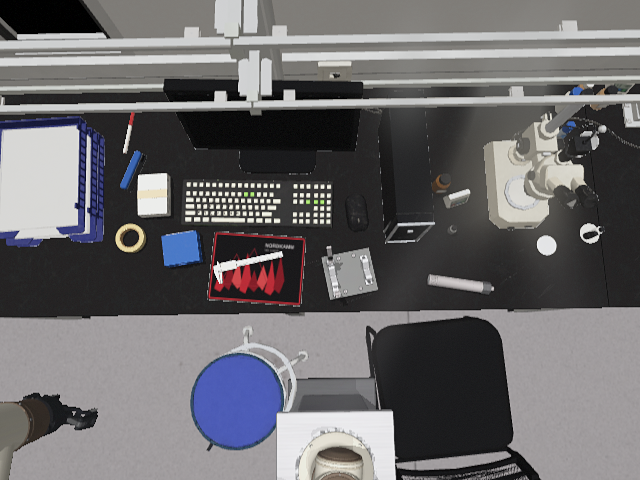

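The overview shows the barrel at top-view pixels (428..495, 277..290), with the dark cap on the right, and the mount at about (350,273). In the scene view the barrel runs from (350,357) to the cap at (388,430). I'll enlarge both.

```bash
python3 - <<'E'
import cv2, numpy as np
t=cv2.imread("pics/top0.png"); s=cv2.imread("pics/scene0.png")
r=lambda i,k:cv2.resize(i,None,fx=k,fy=k,interpolation=cv2.INTER_CUBIC)
out=np.zeros((600,800,3),np.uint8)
a=r(t[240:305,315:385],5); out[:a.shape[0],:a.shape[1]]=a      # 350x325 top mount origin (315,240) k5
b=r(t[265:300,422:500],5); out[340:340+b.shape[0],:b.shape[1]]=b  # 390x175 
c=r(s[220:320,270:350],5); out[:500,400:800]=c
cv2.imwrite("pics/crop1.png",out)
E
```

```text
(no output)
```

View pics/crop1.png

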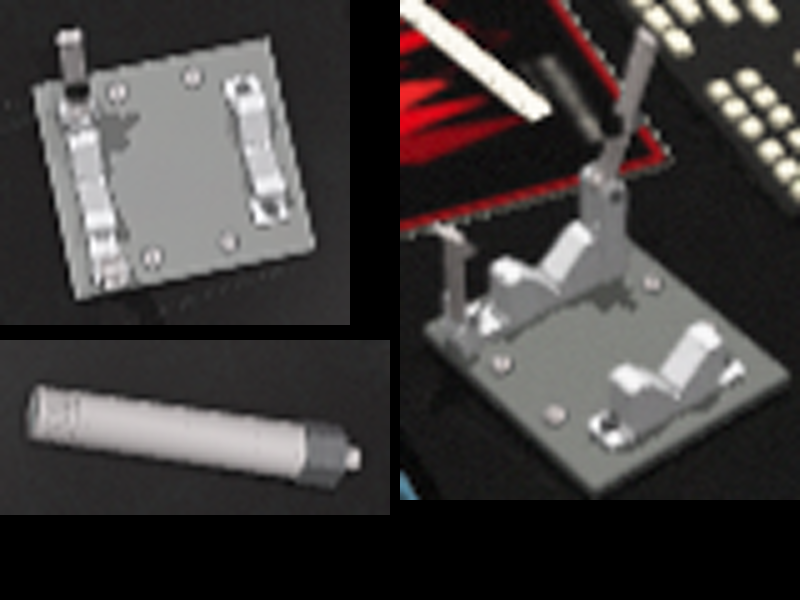

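The crops are clear. Base-plate corners in the top crop are (35,88), (268,38), (315,245) and (78,300). The strap is on the left (world +y) side with its hinge at the top (+x), standing nearly upright and leaning away. The barrel's lens is on the left and its cap on the right, so no flip is needed.

```bash
cat > h.py <<'E'
from bench import *
import cv2, numpy as np
from scipy.spatial.transform import Rotation as R
from scipy.optimize import least_squares
def cam(d): return d["mtx"],np.array(d["position"]),R.from_quat(d["orientation"]).as_matrix()
def proj(c,P):
    K,p,M=c; q=(np.atleast_2d(P)-p)@M@K.T; return q[:,:2]/q[:,2:]
def onz(c,uv,z):
    K,p,M=c; uv=np.atleast_2d(uv); r=np.c_[uv,np.ones(len(uv))]@np.linalg.inv(K).T@M.T
    return p+r*((z-p[2])/r[:,2:])
def rz(a): return R.from_euler('z',a).as_matrix()
def goal(P,yaw,tilt=None):
    """shift/turn (tool axes) to bring the TCP to P pointing down with tool y (closing line) at angle yaw (mod pi)"""
    s=read_state(); T=R.from_quat(s["ee_rot"]); 
    best=None
    for k in (0,1):
        a=yaw+k*np.pi; y=np.array([np.cos(a),np.sin(a),0]); z=np.array([0,0,-1.]); G=R.from_matrix(np.c_[np.cross(y,z),y,z])
        v=(T.inv()*G).as_rotvec()
        if best is None or np.linalg.norm(v)<np.linalg.norm(best): best=v
    print("pos",s["position"].round(1),"clock",s["clock"],"turn",best.round(3),"shift",T.inv().apply(np.array(P)-s["position"]).round(1),"F",s["contact_force"].round(1),"w",round(s["gripper_width"],1),"j",s["joints"].round(2))
E
python3 - <<'E'
from h import *
ct=cam(get_image("top")); cs=cam(get_image("scene"))
uvt=np.array([(35,88),(268,38),(315,245),(78,300)])/5+(315,240)-.4
B=np.array([(62,70,12),(62,-70,12),(-62,-70,12),(-62,70,12)])
uvs=np.array([(790,378),(597,492),(425,330)])/5+(270-80,220)-.4
Bs=B[[1,2,3]]
f=lambda v:np.r_[(proj(ct,B@rz(v[2]).T+[v[0],v[1],0])-uvt).ravel(),(proj(cs,Bs@rz(v[2]).T+[v[0],v[1],0])-uvs).ravel()]
print(onz(ct,uvt,12).round(0))
r=least_squares(f,[400,0,0]); print("mount",r.x,f(r.x).round(1))
b=np.array([(35,413),(303,449),(345,456),(360,459)])/5+(422,265-68)-.4
p=onz(ct,b,15); print("barrel top",p.round(0))
p2=onz(cs,[(351,356),(383,429)],18);print("scene",p2.round(0))
print("vial",onz(ct,[(452,230)],30).round(0), onz(cs,[(427,362)],3).round(0))
m=r.x; print("tower", onz(ct,[(385,243),(434,238)],0).round(0),onz(cs,[(368,317),(388,327)],0).round(0))
tip=onz(ct,np.array([(68,38)])/5+(315,240)-.4,145); print((tip-[m[0],m[1],0])@rz(m[2]))
E
```

```text
[[ 573.   30.   12.]
 [ 600. -104.   12.]
 [ 481. -126.   12.]
 [ 452.    8.   12.]]
mount [ 5.27005196e+02 -4.93838572e+01  1.94279759e-01] [-0.3 -0.4  0.8 -0.6  1.3  0.4  0.3 -0.2  0.3 -1.2 -0.6 -0.3 -1.1 -0.5]
barrel top [[ 505. -271.   15.]
 [ 482. -421.   15.]
 [ 478. -444.   15.]
 [ 476. -453.   15.]]
scene [[ 507. -273.   18.]
 [ 472. -441.   18.]]
vial [[ 642. -342.   30.]] [[ 650. -353.    3.]]
tower [[ 613. -154.    0.]
 [ 626. -297.    0.]] [[ 611. -184.    0.]
 [ 635. -232.    0.]]
[[ 63.8170047   50.23338954 145.        ]]
```

```bash
python3 - <<'E'
from h import *
goal([494,-352,200],-0.152)
E
```

```text
pos [212.9 587.2 212. ] clock 0.2 turn [ 1.000e-03 -1.000e-03  1.375e+00] shift [584.5 787.1  13.2] F [0.4 0.7 0.3] w 85.6 j [ 1.48  0.39  0.01 -0.   -1.19 -0.26]
```

Call:
carry_out(
  motion=[
    [0, 0, 0, 37, 50, 0, 1],
    [0, 0, 0, 74, 100, 0, 1],
    [0, 0, 0, 111, 150, 0, 1],
    [0, 0, 0, 148, 200, 0, 1],
    [0, 0, 0, 185, 250, 0, 1],
  ],
)

```text
clock: 0.82
position: [301.9, 287.5, 212.8]
ee_rot: [0.985, -0.173, 0.0, -0.0]
contact_force: [0.9, -0.7, 0.4]
gripper_width: 85.8
grasp_force: 0.0
```

Call:
carry_out(
  motion=[
    [0, 0, 0, 37, 50, 0, 1],
    [0, 0, 0, 74, 100, 0, 1],
    [0, 0, 0, 111, 150, 0, 1],
    [0, 0, 0, 148, 200, 0, 1],
    [0, 0, 0, 185, 250, 0, 1],
  ],
)

```text
clock: 1.45
position: [390.6, -10.5, 213.2]
ee_rot: [0.985, -0.173, 0.001, -0.0]
contact_force: [0.2, 1.2, 0.2]
gripper_width: 85.3
grasp_force: 0.0
```

Call:
carry_out(
  motion=[
    [0, 0, 0.18, 37, 50, 0, 1],
    [0, 0, 0.36, 74, 100, 0, 1],
    [0, 0, 0.54, 111, 150, 0, 1],
    [0, 0, 0.72, 148, 200, 0, 1],
    [0, 0, 0.9, 185, 250, 0, 1],
  ],
)

```text
clock: 2.08
position: [479.4, -308.9, 212.6]
ee_rot: [0.81, -0.587, 0.0, -0.0]
contact_force: [1.8, -0.2, 0.6]
gripper_width: 85.4
grasp_force: 0.0
```

```bash
python3 - <<'E'
from h import *
goal([494,-352,170],-0.152)
E
```

```text
pos [ 479.4 -308.9  212.6] clock 2.075 turn [-0.     0.     0.469] shift [45.5 -0.4 42.6] F [ 1.8 -0.2  0.6] w 85.4 j [-0.29  0.29 -0.13 -0.   -1.15  0.61]
```

Call:
carry_out(
  motion=[
    [0, 0, 0.18, 25, 0, 20, 1],
    [0, 0, 0.35, 45, 0, 43, 1],
    [0, 0, 0.47, 45, 0, 43, 1],
    [0, 0, 0.47, 45, 0, 43, 1],
  ],
)

```text
clock: 2.58
position: [493.2, -349.6, 169.1]
ee_rot: [-0.654, 0.757, 0.001, -0.0]
contact_force: [-0.4, 0.9, 0.5]
gripper_width: 85.3
grasp_force: 0.0
```

```bash
python3 - <<'E'
from h import *
d=get_image("wrist"); cv2.imwrite("pics/w1.png",d["color"]); c=cam(d)
goal([494,-352,60],-0.152)
print(d["position"],d["orientation"])
print("expected lens,cap px",proj(c,[(505,-271,15),(482,-421,15)]).round(0), "TCP",proj(c,read_state()["position"]))
E
```

```text
pos [ 493.4 -349.4  169.6] clock 2.625 turn [0.    0.    0.007] shift [  2.5  -1.  109.6] F [-0.8 -0.7  0.2] w 85.3 j [-0.35  0.38 -0.11  0.   -1.08  0.2 ]
[ 481.77615971 -423.81962673  331.50469664] [0.07188202 0.98633609 0.14785818 0.01058572]
expected lens,cap px [[320. 297.]
 [321. 124.]] TCP [[319.45534105 289.48531005]]
```

View pics/w1.png

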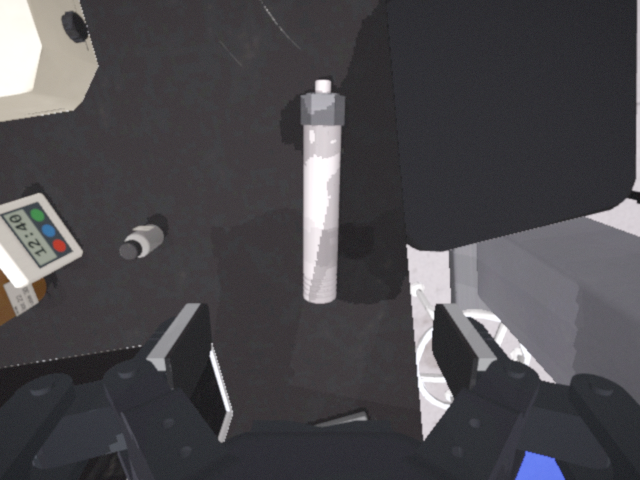

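The wrist view agrees with the estimate: lens end at (320,301) and body/cap joint at (323,125), against predictions of (320,297) and (321,124).

```bash
python3 - <<'E'
from h import *
c=cam(get_image("wrist"))
L=onz(c,[(320,301)],18)[0]; C=onz(c,[(323,125)],30)[0]
print(L,C,np.linalg.norm((L-C)[:2])); d=(L-C)[:2]; yaw=np.arctan2(-d[0],d[1]); m=(L+C)[:2]/2; print("yaw",yaw,"mid",m)
g=m-9*d/np.linalg.norm(d)
goal([*g,15],yaw)
E
```

```text
[ 505.78550675 -267.87935269   18.        ] [ 481.12394494 -420.37155566   30.        ] 154.47350776019638
yaw -0.16033521844629642 mid [ 493.45472585 -344.12545418]
pos [ 493.5 -349.3  170. ] clock 2.675 turn [-0.    -0.     0.015] shift [  3.9   1.  155. ] F [ 0.  -0.3  0. ] w 85.2 j [-0.35  0.38 -0.11  0.   -1.08  0.2 ]
```

Call:
carry_out(
  motion=[
    [0, 0, 0.012, 5, 1, 50, 1],
    [0, 0, 0.012, 5, 1, 100, 1],
    [0, 0, 0.012, 5, 1, 135, 1],
    [0, 0, 0.012, 5, 1, 150, 1],
    [0, 0, 0.012, 5, 1, 155, 1],
  ],
)

```text
clock: 3.3
position: [492.2, -354.2, 14.9]
ee_rot: [-0.649, 0.761, -0.0, -0.0]
contact_force: [0.3, -0.8, 0.5]
gripper_width: 85.3
grasp_force: 0.0
```

Call:
carry_out(
  motion=[
    [0, 0, 0, 0, 0, 0, 0],
    [0, 0, 0, 0, 0, 0, -0.5],
    [0, 0, 0, 0, 0, 0, -1],
    [0, 0, 0, 0, 0, 0, -1],
    [0, 0, 0, 0, 0, 0, -1],
  ],
)

```text
clock: 3.92
position: [491.8, -354.2, 14.9]
ee_rot: [-0.649, 0.761, -0.0, 0.0]
contact_force: [0.5, -0.1, 0.3]
gripper_width: -0.1
grasp_force: 0.0
```

```bash
python3 - <<'E'
from h import *
w=get_image("wrist")["color"]; s=get_image("scene")["color"]
out=np.zeros((480,800,3),np.uint8); out[:,:480]=w[:,80:560]; out[:320,480:]=s[200:,320:][:280].repeat(1,0)[:320,:320] if False else cv2.resize(s[280:480,260:460],(320,320))
cv2.imwrite("pics/w2.png",out); print(read_state()["gripper_width"])
E
```

```text
-0.42620904644198204
```

View pics/w2.png

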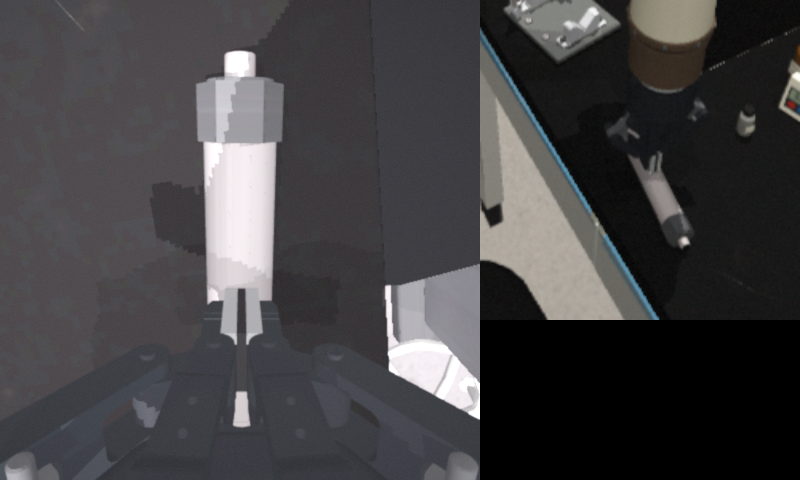

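```bash
python3 - <<'E'
from h import *
d=get_image("wrist"); c=cam(d); s=read_state(); print(d["position"],s["position"],s["contact_force"],s["joints"])
print(proj(c,[(505,-269,15),(505,-269,30),(481.5,-420,30),(481.5,-420,15),(492,-354,1),(492,-354,30),(492,-354,60)])-[80,0])
E
```

```text
[ 479.15596039 -428.2080524   177.231993  ] [ 491.69407055 -354.16820809   14.71723482] [-0.75990368  0.59665372 -0.5359605 ] [-3.57342373e-01  5.55600450e-01 -2.68297391e-01  3.60154427e-05
 -7.46907187e-01  1.98354151e-01]
[[240.60150377 436.66955214]
 [240.53643868 460.7643044 ]
 [238.7497748  144.22980991]
 [238.99591476 142.09606794]
 [239.46533589 277.40239926]
 [239.12661558 304.07174356]
 [238.62886927 343.26209431]]
```

The shut fingers, at about (240,290) in the left panel, lie above the barrel, and no contact force shows. The real tips must be higher than the stated geometry implies, so I'll check them against the scene camera.

```bash
python3 - <<'E'
from h import *
d=get_image("scene"); c=cam(d); 
P=[(492,-354,z) for z in (1,15,30,45,60)]
uv=proj(c,P); print(uv.round(1))
w=get_image("wrist"); cw=cam(w); k=6
a=cv2.resize(d["color"][340:440,330:410],None,fx=k,fy=k,interpolation=cv2.INTER_CUBIC)
for p in uv: cv2.circle(a,tuple(int(v) for v in (p-[330,340])*k),3,(0,255,0),-1)
cv2.imwrite("pics/s3.png",a)
E
```

```text
[[365.3 393.2]
 [365.8 389. ]
 [366.5 384.6]
 [367.1 380. ]
 [367.7 375.3]]
```

View pics/s3.png

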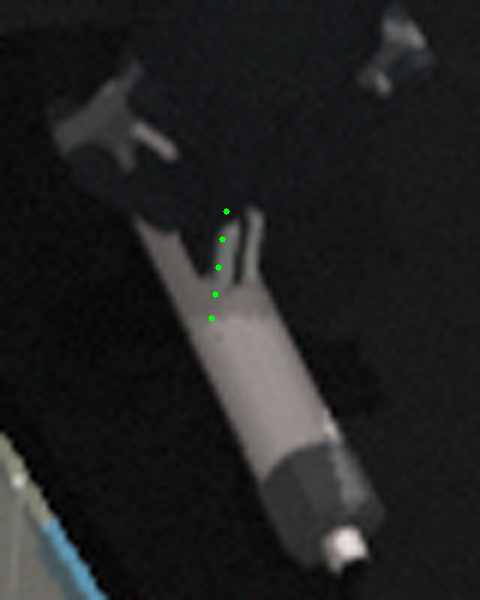

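```bash
python3 - <<'E'
from h import *
cw=cam(get_image("wrist")); cs=cam(get_image("scene"))
for z in (1,15,25,30,35,40,50): print(z,proj(cw,[(490.2,-365,z)]).round(0)-[80,0],((proj(cs,[(490.2,-365,z)])-[330,340])*6).round(0))
E
```

```text
1 [[239. 257.]] [[225. 347.]]
15 [[239. 267.]] [[229. 322.]]
25 [[239. 276.]] [[231. 304.]]
30 [[239. 280.]] [[233. 295.]]
35 [[239. 285.]] [[234. 286.]]
40 [[239. 290.]] [[235. 277.]]
50 [[239. 302.]] [[238. 259.]]
```

Call:
carry_out(
  motion=[
    [0, 0, 0, 0, 0, 0, 0.3],
    [0, 0, 0, 0, 0, 0, 0.3],
    [0, 0, 0, 0, 0, 0, 0.3],
    [0, 0, 0, 0, 0, 0, 0.3],
  ],
)

```text
clock: 4.78
position: [491.7, -354.2, 14.7]
ee_rot: [-0.649, 0.761, 0.0, -0.0]
contact_force: [0.3, 0.2, 0.1]
gripper_width: 55.5
grasp_force: 0.0
```

Both cameras put the shut fingertips at z ≈ 36 while the TCP reads 15. The tips therefore sit about 35 mm higher than the tool data says, and I'll go lower in guarded steps.

Call:
carry_out(
  motion=[
    [0, 0, 0, 0, 0, 8, 0.3],
    [0, 0, 0, 0, 0, 16, 0.3],
    [0, 0, 0, 0, 0, 23, 0.3],
    [0, 0, 0, 0, 0, 27, 0.3],
  ],
)

```text
clock: 5.28
position: [491.3, -354.0, -13.2]
ee_rot: [-0.649, 0.761, 0.001, -0.0]
contact_force: [-0.4, 0.3, 0.5]
gripper_width: 55.3
grasp_force: 0.0
```

Call:
carry_out(
  motion=[
    [0, 0, 0, 0, 0, 2, 0.3],
    [0, 0, 0, 0, 0, 4, 0.3],
    [0, 0, 0, 0, 0, 4, 0.3],
  ],
)

```text
clock: 5.65
position: [491.7, -354.2, -16.3]
ee_rot: [-0.649, 0.761, -0.0, 0.0]
contact_force: [1.0, -0.1, -0.4]
gripper_width: 55.6
grasp_force: 0.0
```

Call:
carry_out(
  motion=[
    [0, 0, 0, 0, 0, 3, 0.3],
    [0, 0, 0, 0, 0, 3, 0],
    [0, 0, 0, 0, 0, 3, -1],
    [0, 0, 0, 0, 0, 3, -1],
    [0, 0, 0, 0, 0, 3, -1],
  ],
)

```text
clock: 6.28
position: [492.2, -354.4, -18.7]
ee_rot: [-0.649, 0.761, -0.001, 0.0]
contact_force: [-0.1, 0.7, 4.7]
gripper_width: 27.9
grasp_force: 59.7
```

Call:
carry_out(
  motion=[
    [0, 0, 0, 0, 0, 0, -1],
    [0, 0, 0, 0, 0, 0, -1],
  ],
)

```text
clock: 6.52
position: [492.2, -354.4, -18.7]
ee_rot: [-0.649, 0.761, -0.001, 0.0]
contact_force: [-1.0, 0.2, 5.9]
gripper_width: 28.3
grasp_force: 59.8
```

Call:
carry_out(
  motion=[
    [0, 0, 0, 0, 0, -5, -1],
    [0, 0, 0, 0, 0, -25, -1],
    [0, 0, 0, 0, 0, -70, -1],
    [0, 0, 0, 0, 0, -115, -1],
    [0, 0, 0, 0, 0, -130, -1],
  ],
)

```text
clock: 7.15
position: [492.6, -354.5, 112.9]
ee_rot: [-0.649, 0.761, -0.002, 0.001]
contact_force: [0.1, 0.1, -2.9]
gripper_width: 28.5
grasp_force: 59.6
```

```bash
python3 - <<'E'
from h import *
goal([470,-160,112],0.194); s=read_state(); print(s["wrist_torque"],s["grasp_force"])
E
```

```text
pos [ 492.6 -354.5  112.9] clock 7.15 turn [-0.004 -0.001 -0.353] shift [-188.4   53.1    0.6] F [ 0.1  0.1 -2.9] w 28.5 j [-0.36  0.44 -0.18 -0.   -0.95  0.2 ]
[-0.00220626  0.02799264  0.00264623] 59.58881378173828
```

Call:
carry_out(
  motion=[
    [0, 0, -0.07, -25, 10, 0, -1],
    [0, 0, -0.14, -65, 20, 0, -1],
    [0, 0, -0.21, -110, 32, 0, -1],
    [0, 0, -0.28, -155, 44, 0, -1],
    [0, 0, -0.35, -188, 53, 0, -1],
  ],
)

```text
clock: 7.78
position: [467.2, -158.2, 109.0]
ee_rot: [0.772, -0.636, -0.002, 0.001]
contact_force: [0.2, 0.7, -2.8]
gripper_width: 28.2
grasp_force: 59.6
```

```bash
python3 - <<'E'
from h import *
goal([529,-58.5,112],0.194)
d=get_image("wrist"); t=get_image("top"); cv2.imwrite("pics/w4.png",d["color"])
m=lambda P:np.array(P)@rz(.194).T+[527,-49.4,0]
print(proj(cam(d),m([(62,-70,12),(-62,-70,12),(62,70,12),(-62,70,12),(0,48,44),(0,-48,44)])).round(0))
E
```

```text
pos [ 467.2 -158.2  109. ] clock 7.775 turn [ 0.004  0.002 -0.001] shift [-86.  -79.8  -3.2] F [ 0.2  0.7 -2.8] w 28.2 j [ 0.    0.27 -0.45 -0.   -0.85  0.19]
[[126. 264.]
 [296. 264.]
 [151. 420.]
 [299. 419.]
 [213. 428.]
 [200. 312.]]
```

View pics/w4.png

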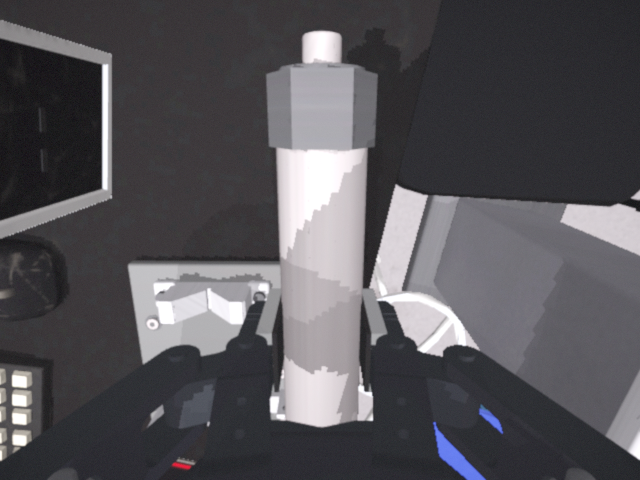

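The plate corner is at (130,262) against a predicted (126,264). The V valley is at about (208.5, 290–322), the saddle's top outer edges at about x=157 and 250, and the held barrel's joint at (322,148). I'll refine from these.

```bash
python3 - <<'E'
from h import *
c=cam(get_image("wrist")); s=read_state(); T=R.from_quat(s["ee_rot"]); 
for n,uv,z in [("corner+x-y",(130,262),12),("valley far",(208.5,290),25),("valley near",(209,322),25),("junction",(322,148),157.7),("capend",(322,66),157),("lens?",(322,422),157)]:
    p=onz(c,[uv],z)[0]; q=T.inv().apply(p-s["position"]); print(n,p.round(1),"tool",q.round(1),"mount",(rz(.194).T@(p-[527,-49.4,0])).round(1))
m=lambda P:np.array(P)@rz(.194).T+[527,-49.4,0]
print(proj(c,m([(0,-56,25),(0,-40,25),(-29,-56,44),(29,-56,44),(-29,-40,44),(29,-40,44)])).round(1))
E
python3 - <<'E'
import cv2
w=cv2.imread("pics/w4.png"); cv2.imwrite("pics/c4.png",cv2.resize(w[250:350,110:290],None,fx=4,fy=4,interpolation=cv2.INTER_CUBIC))
E
```

```text
corner+x-y [ 598.3 -107.1   12. ] tool [ -25.4 -138.4   97. ] mount [ 58.9 -70.4  12. ]
valley far [ 536.8 -102.6   25. ] tool [-41.6 -78.8  84.2] mount [ -0.7 -54.1  25. ]
valley near [533.7 -77.2  25. ] tool [-67.2 -80.6  84.2] mount [  1.2 -28.6  25. ]
junction [ 479.3 -223.7  157.7] tool [ 66.    1.2 -48.4] mount [ -80.4 -161.8  157.7]
capend [ 483.6 -245.4  157. ] tool [ 88.1   1.2 -47.7] mount [ -80.4 -184.   157. ]
lens? [ 459.9 -126.   157. ] tool [-33.6   1.5 -47.6] mount [-80.6 -62.3 157. ]
[[207.3 287.6]
 [209.3 307.9]
 [243.1 299.7]
 [155.3 299.7]
 [244.5 321.2]
 [158.3 321.3]]
```

View pics/c4.png

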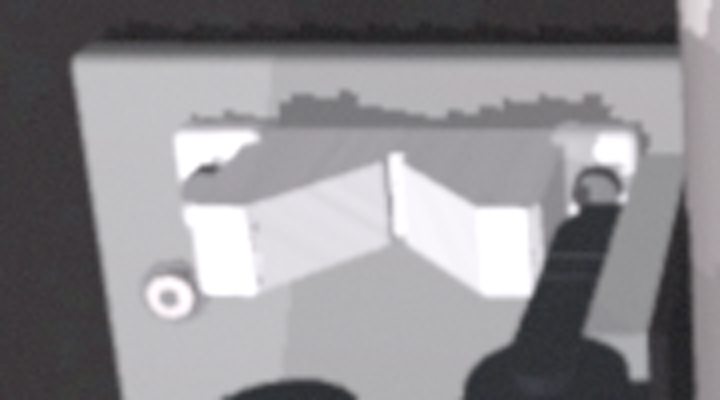

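Call:
carry_out(
  motion=[
    [0.004, 0.002, 0, -25, -25, 0, -1],
    [0.004, 0.002, 0, -55, -50, 0, -1],
    [0.004, 0.002, 0, -80, -74, 0, -1],
    [0.004, 0.002, 0, -87.5, -80, 10, -1],
    [0.004, 0.002, 0, -87.5, -80, 40, -1],
  ],
)

```text
clock: 8.55
position: [532.0, -59.1, 70.3]
ee_rot: [0.771, -0.637, 0.003, -0.002]
contact_force: [-0.4, -0.1, -2.9]
gripper_width: 28.3
grasp_force: 59.7
```

Call:
carry_out(
  motion=[
    [0, 0, 0, 0, 0, 22, -1],
    [0, 0, 0, 0, 0, 28, -1],
    [0, 0, 0, 0, 0, 28, -1],
  ],
)

```text
clock: 8.93
position: [530.8, -59.8, 42.2]
ee_rot: [0.771, -0.637, 0.002, -0.0]
contact_force: [-0.0, 0.3, -1.1]
gripper_width: 27.8
grasp_force: 59.7
```

```bash
python3 - <<'E'
from h import *
goal([529,-57.1,12],0.194)
d=get_image("wrist"); s=get_image("scene")["color"]
m=lambda P:np.array(P)@rz(.194).T+[527,-49.4,0]
print(proj(cam(d),m([(-29,-56,44),(29,-56,44),(62,-70,12),(-62,-70,12),(0,-66,25)])).round(1))
w=d["color"][100:400,120:520]
out=np.zeros((600,800,3),np.uint8); out[:450,:]=cv2.resize(w[:225],(800,450),interpolation=cv2.INTER_CUBIC)
cv2.imwrite("pics/w5.png",out[:450])
a=cv2.resize(s[210:330,250:390],None,fx=5,fy=5,interpolation=cv2.INTER_CUBIC); cv2.imwrite("pics/s5.png",a)
E
```

```text
pos [530.8 -59.8  42.2] clock 8.925 turn [-0.003 -0.002 -0.004] shift [-3.1  1.3 30.2] F [-0.   0.3 -1.1] w 27.8 j [ 0.19  0.42 -0.43  0.   -0.71 -0.01]
[[390.9 193.4]
 [255.6 193.8]
 [198.8 154.5]
 [447.5 153.7]
 [323.1 165.1]]
```

View pics/w5.png

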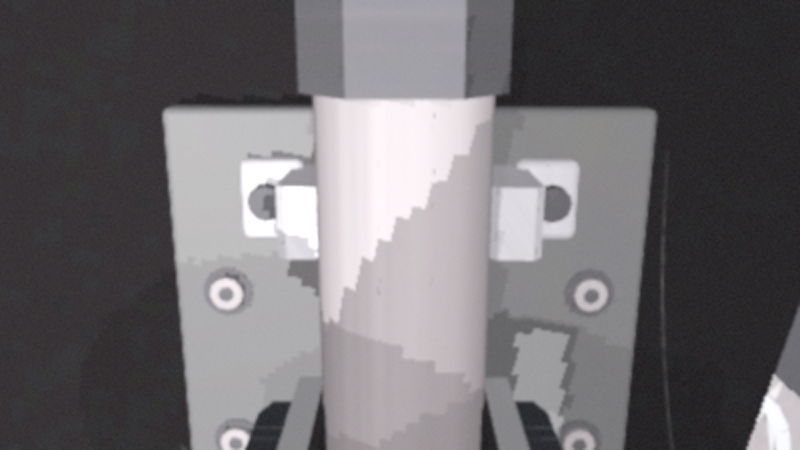

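The barrel is centred at crop x=403.5 and the mount at 410.5, at about 4.6 px/mm. That calls for 1.5 mm along tool +y; the yaw is good. I'll correct and lower slowly.

Call:
carry_out(
  motion=[
    [-0.003, -0.002, -0.003, -2.5, 1.4, 5, -1],
    [-0.003, -0.002, -0.003, -2.5, 1.4, 14, -1],
    [-0.003, -0.002, -0.003, -2.5, 1.4, 22, -1],
    [-0.003, -0.002, -0.003, -2.5, 1.4, 26, -1],
    [-0.003, -0.002, -0.003, -2.5, 1.4, 27, -1],
  ],
)

```text
clock: 9.65
position: [529.3, -57.0, 15.2]
ee_rot: [0.772, -0.635, 0.0, -0.0]
contact_force: [0.8, -0.9, -2.7]
gripper_width: 28.2
grasp_force: 59.7
```

Call:
carry_out(
  motion=[
    [0, 0, 0, 0, 0, 0.7, -1],
    [0, 0, 0, 0, 0, 1.4, -1],
    [0, 0, 0, 0, 0, 1.4, -1],
  ],
)

```text
clock: 10.02
position: [529.5, -56.9, 14.4]
ee_rot: [0.772, -0.635, 0.0, -0.0]
contact_force: [-0.4, -0.3, -1.9]
gripper_width: 28.0
grasp_force: 59.7
```

Call:
carry_out(
  motion=[
    [0, 0, 0, 0, 0, 0.5, -1],
    [0, 0, 0, 0, 0, 1, -1],
    [0, 0, 0, 0, 0, 1, -1],
  ],
)

```text
clock: 10.4
position: [529.4, -56.9, 13.3]
ee_rot: [0.772, -0.635, 0.0, -0.0]
contact_force: [-0.1, 0.2, -3.0]
gripper_width: 28.0
grasp_force: 59.7
```

Call:
carry_out(
  motion=[
    [0, 0, 0, 0, 0, 0.5, -1],
    [0, 0, 0, 0, 0, 1, -1],
    [0, 0, 0, 0, 0, 1, -1],
  ],
)

```text
clock: 10.78
position: [529.5, -56.9, 12.8]
ee_rot: [0.772, -0.635, 0.0, -0.0]
contact_force: [-2.4, 0.4, 3.5]
gripper_width: 28.2
grasp_force: 60.2
```

Call:
carry_out(
  motion=[
    [0, 0, 0, 0, 0.4, 0.5, -1],
    [0, 0, 0, 0, 0.4, 0.5, -1],
  ],
)

```text
clock: 11.02
position: [529.5, -56.9, 12.7]
ee_rot: [0.772, -0.635, 0.001, -0.001]
contact_force: [-2.4, 1.4, 7.0]
gripper_width: 28.3
grasp_force: 60.6
```

Call:
carry_out(
  motion=[
    [0, 0, 0, 0, 0, 0, -0.3],
    [0, 0, 0, 0, 0, 0, 0.1],
    [0, 0, 0, 0, 0, 0, 0.3],
    [0, 0, 0, 0, 0, 0, 0.3],
  ],
)

```text
clock: 11.52
position: [529.2, -57.0, 11.6]
ee_rot: [0.772, -0.635, 0.0, -0.0]
contact_force: [1.1, -0.2, 0.5]
gripper_width: 55.3
grasp_force: 0.0
```

Call:
carry_out(
  motion=[
    [0, 0, 0, 0, 0, -10, 0.3],
    [0, 0, 0, 0, 0, -50, 0.3],
    [0, 0, 0, 0, 0, -110, 0.3],
    [0, 0, 0, 0, 0, -170, 0.3],
    [0, 0, 0, 0, 0, -190, 0.3],
  ],
)

```text
clock: 12.15
position: [530.9, -57.0, 207.3]
ee_rot: [0.772, -0.635, 0.004, -0.004]
contact_force: [-0.6, -0.8, 0.6]
gripper_width: 55.5
grasp_force: 0.0
```

```bash
python3 - <<'E'
from h import *
goal([529,-57,200],0.194)
w=get_image("wrist"); s=get_image("scene")["color"]; t=get_image("top")["color"]
r=lambda i,k:cv2.resize(i,None,fx=k,fy=k,interpolation=cv2.INTER_CUBIC)
out=np.zeros((600,800,3),np.uint8)
out[:450,:400]=r(s[215:305,265:345],5); out[:300,400:]=r(w["color"],.625)[:300]
out[300:600,400:750]=r(t[240:300,315:385],5)
cv2.imwrite("pics/all6.png",out)
m=lambda P:np.array(P)@rz(.194).T+[527,-49.4,0]
c=cam(w); print(proj(c,m([(0,75,46),(0,-75,46),(0,-75,60),(-62,-70,12),(62,-70,12)])).round(0))
E
```

```text
pos [530.9 -57.  207.3] clock 12.15 turn [-0.01  -0.001  0.001] shift [-0.3  1.9  7.3] F [-0.6 -0.8  0.6] w 55.5 j [ 0.2   0.23 -0.23  0.   -1.1  -0.  ]
[[325. 297.]
 [325. 131.]
 [325. 132.]
 [393. 136.]
 [258. 136.]]
```

View pics/all6.png

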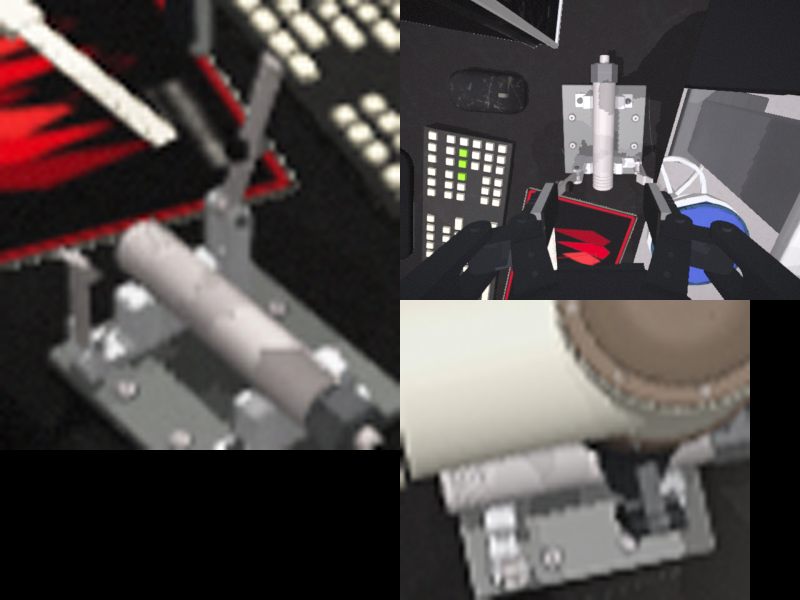

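Those were my last permitted views. The barrel lies bedded in both saddles with similar overhang at each end, and the strap still stands up, with its tip at scene pixel (319,226.6). I'll solve the strap angle and plan the push.

```bash
cat >> h.py <<'E'
O=np.array([527.9,-49.2,0]); YAW=.194
m=lambda P:np.array(P)@rz(YAW).T+O
def tm():
    s=read_state(); p=rz(YAW).T@(s["position"]-O); return p   # reported TCP in the mount frame
def corner(th,r,g=2.5): return 36-r*np.cos(th)+g*np.sin(th), 68+r*np.sin(th)+g*np.cos(th)
E
python3 - <<'E'
from h import *
ct=cam(get_image("top")); cs=cam(get_image("scene"))
tip=lambda t:m([(36-85*np.cos(t),48,68+85*np.sin(t))])
ut=np.array([68,34])/5+(315,240)-.4; us=np.array([319,226.6])-.4
for t in (1.6,1.7,1.8,1.9,2.0,2.1): print(t,(proj(ct,tip(t))-ut).round(1),(proj(cs,tip(t))-us).round(1))
print("TCP mount",tm())
for t in (1.5,1.3,1.1,.9,.7,.5,.3,.15,.05,0):
    x,z=corner(t,64); print(t,"fingers x",round(x+8,1),"tip z",round(z,1),"TCP rep z",round(z-21,1))
goal(m([95,48,200]),YAW)
E
```

```text
1.6 [[2.9 9.3]] [[-7.6  2.8]]
1.7 [[2.2 6.1]] [[-4.9  1.7]]
1.8 [[1.5 3.1]] [[-2.2  0.9]]
1.9 [[0.8 0.2]] [[0.4 0.5]]
2.0 [[ 0.2 -2.6]] [[2.8 0.3]]
2.1 [[-0.5 -5.1]] [[5.2 0.5]]
TCP mount [ -1.56625186  -7.69699964 200.58290434]
1.5 fingers x 42.0 tip z 132.0 TCP rep z 111.0
1.3 fingers x 29.3 tip z 130.3 TCP rep z 109.3
1.1 fingers x 17.2 tip z 126.2 TCP rep z 105.2
0.9 fingers x 6.2 tip z 119.7 TCP rep z 98.7
0.7 fingers x -3.3 tip z 111.1 TCP rep z 90.1
0.5 fingers x -11.0 tip z 100.9 TCP rep z 79.9
0.3 fingers x -16.4 tip z 89.3 TCP rep z 68.3
0.15 fingers x -18.9 tip z 80.0 TCP rep z 59.0
0.05 fingers x -19.8 tip z 73.7 TCP rep z 52.7
0 fingers x -20.0 tip z 70.5 TCP rep z 49.5
pos [527.8 -57.1 200.6] clock 12.4 turn [ 0.001  0.001 -0.   ] shift [-55.7 -96.5   0.5] F [-0.4  0.1 -1.2] w 55.4 j [ 0.2   0.24 -0.24 -0.   -1.1  -0.  ]
```

Strap angle confirmed at 1.9 rad. I'll close the fingers and go to the far (+x) side of the strap.

Call:
carry_out(
  motion=[
    [0, 0, 0, -15, -25, 0, -1],
    [0, 0, 0, -35, -60, 0, -1],
    [0, 0, 0, -55, -95, 0, -1],
    [0, 0, 0, -56, -101, 0, -1],
    [0, 0, 0, -56, -101, 0, -1],
  ],
)

```text
clock: 13.02
position: [616.4, 17.3, 199.8]
ee_rot: [0.772, -0.635, -0.001, 0.001]
contact_force: [0.5, -0.7, 0.4]
gripper_width: -0.1
grasp_force: 0.0
```

Call:
carry_out(
  motion=[
    [0, 0, 0, 0, 0, 30, -1],
    [0, 0, 0, 0, 0, 65, -1],
    [0, 0, 0, 0, 0, 92, -1],
    [0, 0, 0, 0, 0, 95, -1],
  ],
)

```text
clock: 13.52
position: [614.8, 16.2, 104.7]
ee_rot: [0.772, -0.636, -0.001, 0.002]
contact_force: [-0.4, -0.9, 0.4]
gripper_width: -0.2
grasp_force: 0.0
```

```bash
python3 - <<'E'
from h import *
print(tm()); goal(m([45,48,106]),YAW)
E
```

```text
[ 97.87390866  47.41681023 104.67361389]
pos [614.8  16.2 104.7] clock 13.525 turn [ 0.005 -0.    -0.001] shift [-0.5 52.9 -1.1] F [-0.4 -0.9  0.4] w -0.2 j [ 0.29  0.46 -0.16 -0.   -0.96 -0.1 ]
```

Call:
carry_out(
  motion=[
    [0, 0, 0, 0, 12, -2, -1],
    [0, 0, 0, 0, 24, -4, -1],
    [0, 0, 0, 0, 36, -5, -1],
    [0, 0, 0, 0, 47, -5, -1],
    [0, 0, 0, 0, 56, -6, -1],
  ],
)

```text
clock: 14.15
position: [561.4, 6.5, 113.1]
ee_rot: [0.772, -0.635, 0.0, -0.001]
contact_force: [0.7, 0.1, -1.0]
gripper_width: -0.2
grasp_force: 0.4
```

Call:
carry_out(
  motion=[
    [0, 0, 0, 0, 6.5, 1, -1],
    [0, 0, 0, 0, 13, 2, -1],
    [0, 0, 0, 0, 19, 4, -1],
    [0, 0, 0, 0, 25, 6, -1],
    [0, 0, 0, 0, 31, 9, -1],
  ],
)

```text
clock: 14.78
position: [531.6, 0.6, 103.5]
ee_rot: [0.772, -0.635, 0.0, -0.0]
contact_force: [0.7, 0.9, -0.0]
gripper_width: 0.2
grasp_force: 0.4
```

```bash
cat > strap.py <<'E'
from h import *
ct=cam(get_image("top")); ds=get_image("scene"); cs=cam(ds); print(tm().round(1), read_state()["contact_force"].round(1), read_state()["clock"])
E
python3 strap.py; python3 -c "
from h import *
goal(m([-3.5,48,90]),YAW)"
```

```text
[ 12.3  48.1 103.2] [-0.2 -0.3  0.3] 14.875
pos [5.307e+02 4.000e-01 1.032e+02] clock 14.875 turn [ 0.001  0.    -0.   ] shift [ 0.1 15.8 13.2] F [-0.2 -0.3  0.3] w 0.1 j [ 0.31  0.34 -0.37 -0.   -0.86 -0.11]
```

Call:
carry_out(
  motion=[
    [0, 0, 0, 0, 6, 4.5, -1],
    [0, 0, 0, 0, 11, 9, -1],
    [0, 0, 0, 0, 15.5, 13, -1],
    [0, 0, 0, 0, 19.5, 18, -1],
    [0, 0, 0, 0, 23, 23, -1],
  ],
)

```text
clock: 15.5
position: [509.1, -3.9, 80.4]
ee_rot: [0.772, -0.635, 0.0, -0.0]
contact_force: [-0.4, 0.6, 0.2]
gripper_width: 0.2
grasp_force: 0.4
```

Call:
carry_out(
  motion=[
    [0, 0, 0, 0, 3, 6, -1],
    [0, 0, 0, 0, 5.5, 11, -1],
    [0, 0, 0, 0, 7, 15, -1],
    [0, 0, 0, 0, 8, 18, -1],
  ],
)

```text
clock: 16.0
position: [501.6, -5.4, 62.5]
ee_rot: [0.772, -0.635, 0.0, -0.0]
contact_force: [0.8, -0.5, -0.5]
gripper_width: -0.4
grasp_force: 0.3
```

```bash
python3 strap.py; python3 -c "
from h import *
goal(m([-20,48,50]),YAW)"
```

```text
[-17.9  48.1  62.4] [-0.5 -0.4 -0.8] 16.1
pos [501.1  -5.5  62.4] clock 16.1 turn [ 0. -0. -0.] shift [ 0.1  2.1 12.4] F [-0.5 -0.4 -0.8] w -0.1 j [ 0.31  0.35 -0.49  0.   -0.73 -0.12]
```

Call:
carry_out(
  motion=[
    [0, 0, 0, 0, 1, 3, -1],
    [0, 0, 0, 0, 1, 5, -1],
    [0, 0, 0, 0, 1, 6, -1],
    [0, 0, 0, 0, 1, 7, -1],
  ],
)

```text
clock: 16.6
position: [500.8, -5.7, 58.3]
ee_rot: [0.773, -0.635, 0.001, -0.0]
contact_force: [-7.4, 0.7, 19.8]
gripper_width: -0.2
grasp_force: 9.8
```

Call:
carry_out(
  motion=[
    [0, 0, 0, 0, 0.5, 1, -1],
    [0, 0, 0, 0, 0.5, 2, -1],
    [0, 0, 0, 0, 0.5, 2, -1],
  ],
)

```text
clock: 16.98
position: [501.5, -5.5, 55.7]
ee_rot: [0.773, -0.635, 0.002, -0.002]
contact_force: [-1.3, -0.6, 12.8]
gripper_width: 0.1
grasp_force: 6.3
```

Call:
carry_out(
  motion=[
    [0, 0, 0, 0, 0, 0.5, -1],
    [0, 0, 0, 0, 0, 1, -1],
    [0, 0, 0, 0, 0, 1, -1],
  ],
)

```text
clock: 17.35
position: [500.2, -5.5, 52.6]
ee_rot: [0.772, -0.635, 0.0, -0.0]
contact_force: [1.3, 0.3, 2.2]
gripper_width: 0.3
grasp_force: 1.2
```

Call:
carry_out(
  motion=[
    [0, 0, 0, 0, 0, 0.7, -1],
    [0, 0, 0, 0, 0, 1.4, -1],
    [0, 0, 0, 0, 0, 1.4, -1],
  ],
)

```text
clock: 17.73
position: [500.2, -5.6, 51.5]
ee_rot: [0.772, -0.635, 0.0, -0.0]
contact_force: [0.9, -0.4, 4.9]
gripper_width: 0.2
grasp_force: 2.5
```

Call:
carry_out(
  motion=[
    [0, 0, 0, 0, 0, 0.7, -1],
    [0, 0, 0, 0, 0, 1.4, -1],
    [0, 0, 0, 0, 0, 1.4, -1],
  ],
)

```text
clock: 18.1
position: [500.2, -5.6, 50.5]
ee_rot: [0.772, -0.635, 0.0, -0.0]
contact_force: [-0.1, -0.4, 7.5]
gripper_width: -0.3
grasp_force: 4.1
```

```bash
python3 strap.py
```

```text
[-18.8  48.1  50.5] [-1.  -0.2  7.6] 18.2
```

Call:
carry_out(
  motion=[
    [0, 0, 0, 0, 0, 0.7, -1],
    [0, 0, 0, 0, 0, 1.4, -1],
    [0, 0, 0, 0, 0, 2, -1],
    [0, 0, 0, 0, 0, 2, -1],
  ],
)

```text
clock: 18.7
position: [500.2, -5.6, 49.7]
ee_rot: [0.773, -0.635, 0.001, -0.0]
contact_force: [-3.8, 0.8, 16.1]
gripper_width: -0.2
grasp_force: 8.3
```

Call:
carry_out(
  motion=[
    [0, 0, 0, 0, 0, 0.7, -1],
    [0, 0, 0, 0, 0, 1.2, -1],
    [0, 0, 0, 0, 0, 1.2, -1],
  ],
)

```text
clock: 19.08
position: [500.3, -5.6, 49.5]
ee_rot: [0.773, -0.635, 0.001, -0.0]
contact_force: [-5.8, 1.2, 23.4]
gripper_width: 0.1
grasp_force: 12.0
```

It reaches a hard stop at 49.5. I'll release and see where contact is lost.

Call:
carry_out(
  motion=[
    [0, 0, 0, 0, 0, -2, -1],
    [0, 0, 0, 0, 0, -3, -1],
    [0, 0, 0, 0, 0, -3, -1],
  ],
)

```text
clock: 19.45
position: [500.1, -5.6, 50.2]
ee_rot: [0.772, -0.635, 0.0, -0.0]
contact_force: [-0.8, 1.1, 8.1]
gripper_width: -0.2
grasp_force: 5.4
```

Call:
carry_out(
  motion=[
    [0, 0, 0, 0, 0, -0.7, -1],
    [0, 0, 0, 0, 0, -1.5, -1],
    [0, 0, 0, 0, 0, -1.5, -1],
  ],
)

```text
clock: 19.82
position: [500.2, -5.6, 51.3]
ee_rot: [0.772, -0.635, 0.0, -0.0]
contact_force: [0.7, -0.0, 4.9]
gripper_width: 0.1
grasp_force: 2.5
```

Call:
carry_out(
  motion=[
    [0, 0, 0, 0, 0, -0.7, -1],
    [0, 0, 0, 0, 0, -1.5, -1],
    [0, 0, 0, 0, 0, -1.5, -1],
  ],
)

```text
clock: 20.2
position: [499.8, -5.7, 52.6]
ee_rot: [0.772, -0.635, 0.0, -0.0]
contact_force: [0.6, 0.3, 2.9]
gripper_width: -0.3
grasp_force: 1.2
```

The force follows elastically up to about 53, so the strap may be riding on the pad spring uncaught. I'll lift clear and measure it in the scene picture numerically.

Call:
carry_out(
  motion=[
    [0, 0, 0, 0, 0, -5, -1],
    [0, 0, 0, 0, 0, -30, -1],
    [0, 0, 0, 0, 0, -70, -1],
    [0, 0, 0, 0, 0, -70, -1],
  ],
)

```text
clock: 20.7
position: [501.2, -5.3, 125.4]
ee_rot: [0.772, -0.635, 0.002, -0.002]
contact_force: [0.9, 0.4, -0.4]
gripper_width: 0.1
grasp_force: 0.0
```

```bash
python3 - <<'E'
from h import *
print(tm().round(1))
ds=get_image("scene"); cs=cam(ds); g=cv2.cvtColor(ds["color"],cv2.COLOR_BGR2GRAY); cv2.imwrite("pics/s7.png",ds["color"])
for t in (0,.05,.1,.15): print(t,"tip top near",proj(cs,m([(36-85*np.cos(t),42,70.5+85*np.sin(t)),(36-60*np.cos(t),42,70.5+60*np.sin(t))])).round(1).ravel())
print("nose",proj(cs,m([(-45.5,48,72),(-52,48,93),(-50,48,84)])).round(1))
n=proj(cs,m([(-45.5,48,72)]))[0].astype(int); x0,y0=n[0]-8,n[1]-12
old=cv2.cvtColor(cv2.imread("pics/scene0.png"),cv2.COLOR_BGR2GRAY)
print("origin",x0,y0)
print("now");print(g[y0:y0+22,x0:x0+26]); print("before");print(old[y0:y0+22,x0:x0+26])
E
```

```text
[-17.7  48.2 125.4]
0 tip top near [284.  271.1 292.3 266.8]
0.05 tip top near [284.  269.8 292.3 265.9]
0.1 tip top near [284.  268.4 292.3 264.9]
0.15 tip top near [284.1 267.  292.4 263.9]
nose [[283.7 268.8]
 [281.2 263.3]
 [282.  265.8]]
origin 275 256
now
[[ 19  14  16  21  19  18  16  18  16  17  17  17  16  21  19  15  15  21
   15  19  16  18  20  25  32  40]
 [ 16  19  18  19  17  15  21  18  18  17  18  17  18  22  15  20  17  19
   23  27  32  34  42  65  70  74]
 [ 15  15  16  14  18  17  16  16  17  18  16  15  15  21  22  27  29  36
   48  55  67  51  58  83  87  86]
 [ 16  19  14  15  17  18  19  17  16  17  19  22  29  34  48  53  61  94
  137 130 126  97  77  74  73  82]
 [ 21  17  17  13  17  17  21  22  26  31  47  53  49  48  56  81 137 153
  179 163 169 142  92  53  57 100]
 [ 20  18  19  23  27  31  43  51  49  47  53  64  68  65  78 127 174 173
  169 164 177 171 101  80  72 125]
 [ 27  32  39  48  52  50  51  56  71  64  67  71  90  62 113 160 165 168
  177 180 189 188 107 106 100 120]
 [ 51  51  52  59  71  67  70  65  94  56  63  62  85  55 123 149 171 188
 
[... 3266 characters left out ...]
11 135  73
   40  27  27  22  23  71 175 221]
 [ 24  24  25  45  88  90  92  79  25  22  24  22  31  94 193 224 228 194
  158 102  42  22  54 144 218 217]
 [ 24  23  21  38  82  89  94  88  25  24  22  24  52 152 238 246 246 243
  234 192 149 113 127 173 217 219]
 [ 22  23  23  38  75  90  97  88  24  25  26  26  56 145 206 227 245 248
  244 216 208 190 190 178 197 219]
 [ 25  23  23  35  75  90  94  88  23  26  24  27  44 106 153 176 236 243
  230 175 179 184 190 193 179 195]
 [ 24  25  19  37  74  89  90  88  23  20  22  22  46  98 124 160 197 205
  165 127 122 128 142 168 181 179]
 [ 24  27  23  35  75  88  87  88  26  22  24  22  42 101 116 118 136 137
  126 122 125 123 121 122 146 179]]
```

```bash
python3 - <<'E'
from h import *
ds=get_image("scene"); cs=cam(ds); g=cv2.cvtColor(ds["color"],cv2.COLOR_BGR2GRAY).astype(float)
o=cv2.cvtColor(cv2.imread("pics/scene0.png"),cv2.COLOR_BGR2GRAY).astype(float)
print("bias check nose near edge",proj(cs,m([(-45.5,42,72),(-45.5,54,72)])).round(1).ravel())
def quad(t,r0,r1,y0,y1,n0,n1):
    P=[]
    for r in np.linspace(r0,r1,25):
        for k in np.linspace(0,1,7):
            y=y0+(y1-y0)*k; n=n0+(n1-n0)*k
            P.append((36-r*np.cos(t)+n*np.sin(t),y,68+r*np.sin(t)+n*np.cos(t)))
    uv=(proj(cs,m(P))+B).astype(np.float32); return cv2.remap(g.astype(np.float32),uv[:,0].reshape(-1,1),uv[:,1].reshape(-1,1),cv2.INTER_LINEAR).reshape(25,7)
for B in ([0,0],[0,-.8],[.6,-.6]):
  for t in (-.02,.01,.04,.08,.12,.16):
    a=quad(t,46,76,42.5,53.5,2.5,2.5); b=quad(t,46,76,42,42,-2.5,2.5)
    print(B,t,"top",a.mean().round(0),a.std().round(0),"side",b.mean().round(0),b.std().round(0))
E
```

```text
bias check nose near edge [285.1 270.1 282.2 267.5]
[0, 0] -0.02 top 149.0 55.0 side 94.0 31.0
[0, 0] 0.01 top 148.0 59.0 side 114.0 31.0
[0, 0] 0.04 top 142.0 64.0 side 134.0 35.0
[0, 0] 0.08 top 134.0 68.0 side 150.0 48.0
[0, 0] 0.12 top 133.0 65.0 side 153.0 61.0
[0, 0] 0.16 top 134.0 55.0 side 156.0 64.0
[0, -0.8] -0.02 top 147.0 60.0 side 123.0 35.0
[0, -0.8] 0.01 top 140.0 64.0 side 142.0 39.0
[0, -0.8] 0.04 top 134.0 66.0 side 153.0 48.0
[0, -0.8] 0.08 top 131.0 65.0 side 154.0 61.0
[0, -0.8] 0.12 top 131.0 57.0 side 154.0 64.0
[0, -0.8] 0.16 top 128.0 47.0 side 156.0 58.0
[0.6, -0.6] -0.02 top 150.0 56.0 side 105.0 30.0
[0.6, -0.6] 0.01 top 146.0 61.0 side 125.0 33.0
[0.6, -0.6] 0.04 top 142.0 65.0 side 142.0 39.0
[0.6, -0.6] 0.08 top 138.0 64.0 side 153.0 54.0
[0.6, -0.6] 0.12 top 139.0 56.0 side 158.0 61.0
[0.6, -0.6] 0.16 top 137.0 46.0 side 162.0 55.0
```

Call:
carry_out(
  motion=[
    [0, 0, 0, 0, 1, 30, -1],
    [0, 0, 0, 0, 1, 60, -1],
    [0, 0, 0, 0, 1, 66, -1],
    [0, 0, 0, 0, 1, 66, -1],
  ],
)

```text
clock: 21.3
position: [498.7, -6.0, 56.2]
ee_rot: [0.772, -0.635, -0.0, 0.001]
contact_force: [-1.1, -0.4, -0.1]
gripper_width: 0.2
grasp_force: 0.0
```

The image fits θ ≈ 0, and there is no contact at 56. I'll probe lower.

Call:
carry_out(
  motion=[
    [0, 0, 0, 0, 0, 1.2, -1],
    [0, 0, 0, 0, 0, 2.4, -1],
    [0, 0, 0, 0, 0, 2.4, -1],
  ],
)

```text
clock: 21.68
position: [499.3, -5.7, 54.9]
ee_rot: [0.772, -0.635, 0.001, -0.001]
contact_force: [-0.5, 0.4, 0.5]
gripper_width: 0.3
grasp_force: 0.0
```

Call:
carry_out(
  motion=[
    [0, 0, 0, 0, 0, 0.6, -1],
    [0, 0, 0, 0, 0, 1.2, -1],
    [0, 0, 0, 0, 0, 1.2, -1],
  ],
)

```text
clock: 22.05
position: [499.1, -5.8, 53.1]
ee_rot: [0.772, -0.635, 0.0, -0.0]
contact_force: [1.1, -0.6, 0.3]
gripper_width: 0.4
grasp_force: 0.0
```

Call:
carry_out(
  motion=[
    [0, 0, 0, 0, 0, 0.6, -1],
    [0, 0, 0, 0, 0, 1.2, -1],
    [0, 0, 0, 0, 0, 1.2, -1],
  ],
)

```text
clock: 22.42
position: [499.2, -5.8, 52.3]
ee_rot: [0.772, -0.635, 0.0, -0.0]
contact_force: [-1.8, 0.3, 5.2]
gripper_width: 0.1
grasp_force: 2.2
```

Force jumps from 0 to 5 N within about 0.6 mm and then rises softly. That is a preloaded strap held under the catch: θ ≈ 0 at about 52.9, with the hard stop just below zero. The catch nose is also at its rest position in the image. I'll retreat and do one last numeric check.

Call:
carry_out(
  motion=[
    [0, 0, 0, 0, 0, -5, -1],
    [0, 0, 0, 0, 0, -40, -1],
    [0, 0, 0, 0, 0, -90, -1],
    [0, 0, 0, 0, 0, -140, -1],
    [0, 0, 0, 0, 0, -150, -1],
  ],
)

```text
clock: 23.05
position: [500.9, -5.4, 205.8]
ee_rot: [0.772, -0.635, 0.003, -0.004]
contact_force: [0.3, 0.1, -0.6]
gripper_width: -0.2
grasp_force: 0.0
```

```bash
python3 - <<'E'
from h import *
s=get_image("scene")["color"]; g=cv2.cvtColor(s,cv2.COLOR_BGR2GRAY).astype(int)
p=cv2.cvtColor(cv2.imread("pics/s7.png"),cv2.COLOR_BGR2GRAY).astype(int); o=cv2.cvtColor(cv2.imread("pics/scene0.png"),cv2.COLOR_BGR2GRAY).astype(int)
print("strap region vs after press",np.abs(g-p)[255:280,275:305].mean(),"vial",np.abs(g-o)[345:368,418:436].mean(),"box",np.abs(g-o)[175:205,243:285].mean(),"calliper",np.abs(g-o)[205:242,245:298].mean())
# strap angle from catch/strap pattern: best vertical shift of the strap edge column at x=292
print(g[258:275,292],p[258:275,292]); print(read_state()["contact_force"].round(1),tm().round(0))
E
```

```text
strap region vs after press 6.941333333333334 vial 2.758454106280193 box 10.268253968253969 calliper 4.258541560428353
[ 39 100 168 192 183 197 220 231 231 191 102 102  86  66 139 168 159] [ 36  94 153 173 168 188 204 206 219 186 103 100  89  67 136 165 158]
[0.8 0.1 0.5] [-19.  48. 205.]
```

```bash
python3 -c "
from bench import *
print(job_done())"
```

```text
the job is handed in; nothing more can be done
None
```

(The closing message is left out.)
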